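# Slide a chip carrier along the rail into its corner pocket

### The arm

A 6-joint arm with a two-finger parallel gripper is mounted at the origin on the work surface. World frame = base frame: x ahead of the robot, y to its left, z up, the work surface at z = 0. Lengths are in m, angles in rad, forces in N, time in s.
With the tool pointing down it reaches from about 0.275 to 0.775 m from the base axis. Payload 14.6 kg.
Tool frame: the origin (TCP) lies between the finger pads; the fingertips stand 17 mm ahead of it and the grasp point (between the pads) lies 2 mm behind it; z points along the fingers, y is the line along which they close (so a half turn about z gives the same grasp; the last joint's range is limited). The gripper opens to 85 mm and grips with 20 to 120 N. Pads are 22 mm wide; open, the fingers measure 114 mm over their backs; the gripper's body (76 mm by 85 mm) begins 54 mm behind the grasp point. The pads swing forward as they close: fully open they stand 13 mm farther back than shut.
Start: joints at [-1.337, 0.263, -0.048, 1.259, 0, 1.415], TCP at [0.199, -0.486, 0.248] pointing down, gripper open.
Joint ranges: [-2.65, 2.65], [-0.89, 1.7], [-1.18, 1.37], [-2.13, 2.11], [-1.35, 1.29], [-3.14, 3.14]. Speed limits (rad/s): [1.89, 1.89, 2.57, 2.79, 3.14, 3.14].

### API

Orientations are given as a unit quaternion [x, y, z, w].
In Python, from plant import env, imaging, spotter gives the robot as it stands.
- The arm moves only by the tool send_rows, never from a script. Its argument "targets" is text: rows parted by semicolons, each of 4 numbers parted by spaces: the shift along the world's x, y, z in cm, then the turn about the world's z in degrees. In form: dx dy dz turn; .... A call has 1 to 20 rows; each row shifts and turns the commanded pose from where the row before left it; what a row does not reach is not made up. A row lasts 1/10 s, in which the tool goes at most 50 mm and 8.59 degrees, less where a joint would pass 70% of its speed; a pose out of reach is approached as far as the arm can. A call with a gripper value outside its range is refused whole. "hand" is the opening, from 0 (shut) to 1 (fully open), set as the call begins (left out, the last holds). The fingers move at their own pace and stop on an object; "squeeze" is the grip in N (left out, the last holds). Time passes only in rows, so rows that do not move let the fingers close. It gives the time, the measured TCP pose, the force, the opening and the grip force at its end, in the units of the state.
- env.observe(): the state, without advancing time (a new reading comes with each control period).
- imaging.capture(name): name is "scene" or "top"; returns a dict with "img" (480x640x3 uint8, red, green, blue), "range_z" (480x640 float32, m along the optical axis (not along the pixel's ray), 0 where there is no reading), "mtx" (3x3 intrinsics, pixels), "world_from_camera" (4x4, takes a point from camera to world coordinates). Camera axes: x right, y up, looking along -z (the intrinsics and any distortion apply to the point x, -y, -z); pixel columns grow to the right and rows downward; lengths in m; the calibration is good to about 2 mm. A picture is of the moment at which its call begins.
- env.job_done(): hands the job in; it is judged then, once.
Trained networks look in the newest picture that a camera, given by its name, has taken for a name from the list of things; names that differ only in an ending like _2 or _b are one class to them, and where a whole thing is asked for, a point or a joint stands for the part that bears it (a point fixed in the world has none). Each returns a list of dicts, best first, with "score" (0 to 1); they miss things now and then, are a little off and sometimes report something else, mostly with a low value. They report only what shows in the picture. A call takes as long as a camera call.
- spotter.silhouettes(thing, camera): "region" (480x640 bool, what is visible of it).
- spotter.place_of(thing, camera): "location" ([x, y, z] in m, in the coordinates of the camera as it stood for that picture, good to about 4 mm: a listed point, or the origin of a listed thing).
The state is a dict: "clock": time; "qpos": joint angles; "qd": joint speeds; "joint_torque": joint torques, N m; "eef_pos": TCP position; "orientation": TCP orientation; "force": force on the tool from outside, world axes, zero at the start; "ft_torque": the same for the moment, N m; "finger_gap": finger opening in m; "grip_force": force on a finger pad.
Only numpy, scipy, OpenCV 4.12 (cv2) and the standard library are available. Lean on these libraries where they do the work, as an engineer would, in place of code of your own. Each camera call takes 0.05 s, during which the arm holds its last target. There are 200 camera calls.

### The job

Load the chip carrier into the corner pocket of the black fixture, only by pushing it with the fingertips, never picking it up: first push it straight up to the rail from about where it lies until it sits flush, then slide it along, keeping it against the rail, into the pocket until it is fully home against the pocket's end wall. The pocket is the end of the rail with the flared side wall, not the end with the round pin. Leave everything else on the bench where it is.

Things in the scene. Friction and masses are not known exactly. Their poses are not given: they have to be found in the camera images.
- fixture: Fixed black plate 200 mm (its x) by 330 mm (its y), 12 mm thick, flat on the bench, turned by up to 0.3 rad; origin at the centre of its underside, z up. An aluminium rail stands on it along its side far from the robot, parallel to its y axis.
- rail (a point): Point on the rail's face towards the robot, at mid length and plate-top height; axes as the fixture's (50 mm from its centre in x). The rail is 310 mm long, 14 mm wide and stands 12 mm above the plate. The carrier is flush to the rail when its long side touches this face, its origin 18 mm from it.
- pocket: Fixed aluminium pocket block at one end of the rail (either end, changes from run to run), 12 mm high; axes as the fixture's. Origin at plate-top height in the middle of its end wall, 18 mm out from the rail face, 130 mm along the rail from its middle. The end wall is 10 mm thick (faces at y = +-5 mm) and reaches the rail. The carrier is home with its origin 30 mm from this one, along the rail.
- pocket_wall (a point): Top middle of the pocket's side wall, which faces the rail and leaves a lane 38.5 mm wide for the 36 mm carrier. The wall is 8 mm thick, 12 mm high, runs 22 mm out from the end wall, then flares open over 10 mm more; half of the seated carrier sticks out. The block is alike on both sides; the pocket meant is on the side towards the middle of the rail.
- pin: Fixed plain steel pin, 12 mm across and 16 mm high, standing on the plate in the lane at the end of the rail opposite the pocket; origin at the middle of its foot. Not a goal.
- carrier: Loose flat rectangular aluminium chip carrier 36 mm (its x) by 50 mm (its y) by 12 mm high, about 40 to 80 g, with a white tile and a dark chip in the middle of its top. Origin at the centre of its underside, z up. It starts on the plate near the middle of its length, clear of the rail and turned by up to 0.45 rad from it; its 50 mm length goes along the rail. It slides freely under a light push.
- lens_ring: Loose brass ring, 35 mm outside, 12 mm high, on a near corner of the plate (bystander, changes corners with the thumbscrew); origin at the centre of its underside.
- thumbscrew: Loose steel thumbscrew standing on its 28 mm head, 30 mm tall, on the other near corner of the plate (bystander); origin at the centre of its underside.
- chip_box: Loose black box with clear lid, 60 x 60 x 22 mm, on the bench to the left (bystander); origin at the centre of its underside.
- tweezers: Loose steel tweezers, 125 mm long, flat on the bench to the left (bystander); origin at the middle.
- weight: Loose steel calibration weight, 32 mm across, 46 mm tall, on the bench to the right (bystander); origin at the centre of its underside.
- marker: Loose marker pen, about 130 mm long, lying on a notepad on the right (bystander); origin near its middle.
- beaker: Loose glass beaker, 60 mm across, 75 mm tall, on the bench beyond the fixture to the left (bystander); origin at the centre of its underside.

How it is judged:
By the outcome, as a careful person would: the job done as asked, in the order asked, and still so for the second after the job is handed in, with the robot touching nothing.
It also fails if it takes over 48 s, if anything falls off the work surface, if the arm or the gripper's body presses on something with over 40 N, if the wrist force passes 120 N, or if a joint passes its speed limit or range.

## Working session

There is one attempt and no reset: what is moved stays moved. The work goes in short steps, Python scripts to look and compute and a tool call to move; the robot and the scene stay as the last step left them, time stands still between calls to the robot, and variables do not carry over. Pictures are saved under pics/ and viewed, at most 10 in all, crops included, and the job is handed in when it is done.

Besides the shell and the picture viewer there is one more tool, called after ">>>" as name(argument=value, ...) on one line, values as JSON. send_rows: Moves the arm, as the interface text tells. Its arguments: {"type":"object","properties":{"targets":{"type":"string"},"hand":{"type":"number"},"squeeze":{"type":"number"}},"required":["targets"]}

```bash
mkdir -p pics; cat > h.py <<'E'
import numpy as np, cv2
from plant import env, imaging, spotter
def cap(cam, fn=None):
    c=imaging.capture(cam)
    if fn: cv2.imwrite('pics/'+fn, c['img'][:,:,::-1])
    return c
def place(c,cam,t):
    r=spotter.place_of(t,cam)
    return [(round(d['score'],2),np.round((c['world_from_camera']@np.r_[d['location'],1])[:3],4)) for d in r[:2]]
def world(c,u,v,z):
    "pixel -> world on plane z"
    K=c['mtx'];T=c['world_from_camera']
    u=np.atleast_1d(u);v=np.atleast_1d(v)
    d=np.stack([(u-K[0,2])/K[0,0],-(v-K[1,2])/K[1,1],-np.ones(len(u))])
    d=T[:3,:3]@d; o=T[:3,3]
    return (o[:,None]+d*(z-o[2])/d[2]).T
def rect(c,cam,t,z):
    r=spotter.silhouettes(t,cam)
    if not r: return None
    m=r[0]['region']; v,u=np.nonzero(m)
    p=world(c,u,v,z)[:,:2]
    return r[0]['score'],cv2.minAreaRect((p*1000).astype(np.float32))
E
python3 - <<'E'
from h import *
print(env.observe())
for cam in('top','scene'):
    c=cap(cam,cam+'0.png'); print(cam,c['mtx'].tolist(),c['world_from_camera'].round(3).tolist())
    for t in 'fixture rail pocket pocket_wall pin carrier lens_ring thumbscrew weight beaker chip_box'.split(): print(t,place(c,cam,t))
    print(rect(c,cam,'carrier',.024))
    print(rect(c,cam,'fixture',.012))
E
```

```text
{'clock': 0.0, 'qpos': array([-1.33727880e+00,  2.63525282e-01, -4.89558255e-02,  1.25938639e+00,
       -6.14931852e-06,  1.41548997e+00]), 'qd': array([-0.0014061 , -0.0008682 , -0.00042414,  0.00049788,  0.00094863,
        0.00032988]), 'joint_torque': array([ 1.97040514e-03, -6.37613225e+01,  3.84566367e+01,  1.39317036e-02,
       -5.24140910e-05, -2.20737195e-05]), 'eef_pos': array([ 0.19895718, -0.48555893,  0.24781693]), 'orientation': array([ 9.81161305e-01,  1.93189562e-01, -2.40113048e-05, -5.35054500e-04]), 'force': array([ 0.24829838,  0.32455753, -0.04426443]), 'ft_torque': array([ 0.05241102, -0.01513667,  0.02799383]), 'grip_force': 0.0, 'finger_gap': 0.08553839294097625}
top [[493.60426060237893, 0.0, 317.8367219298271], [0.0, 493.60426060237893, 242.97450240729484], [0.0, 0.0, 1.0]] [[-0.005, 0.993, -0.115, 0.446], [-1.0, -0.006, -0.009, 0.004], [-0.01, 0.115, 0.993, 1.015], [0.0, 0.0, 0.0, 1.0]]
fixture [(0.83, array([ 0.5344, -0.0223,  0.0012]))]
rail [(0.62, array([ 0.5841, -0.0158,  0.0138]))]
pocket [(0.74, array([0.5537, 0.1125, 0.0133]))]
pocket_wall [(0.51,
[... 1120 characters left out ...]
329, 0.1124, 0.0217]))]
pin [(0.58, array([4.442e-01, 3.810e-01, 3.000e-04])), (0.42, array([ 0.5815, -0.1495,  0.0138]))]
carrier [(0.85, array([ 0.543 , -0.0058,  0.0138]))]
lens_ring [(0.48, array([ 0.4843, -0.1595,  0.0129]))]
thumbscrew [(0.62, array([0.4619, 0.1034, 0.0133]))]
weight [(0.47, array([ 0.4553, -0.3815,  0.0039]))]
beaker [(0.69, array([0.757 , 0.2856, 0.001 ])), (0.16, array([0.6442, 0.42  , 0.0034]))]
chip_box [(0.96, array([ 0.4446,  0.3796, -0.0036]))]
(0.76, ((545.6444702148438, -8.370258331298828), (48.922279357910156, 39.08323287963867), 88.19231414794922))
(0.68, ((542.8414306640625, -22.343826293945312), (204.67941284179688, 330.8409729003906), 5.102868556976318))
```

```bash
python3 - <<'E'
import cv2
a=cv2.imread('pics/top0.png')[140:350,170:470]; cv2.imwrite('pics/top0c.png',cv2.resize(a,None,fx=2.6,fy=2.6,interpolation=cv2.INTER_CUBIC))
E
```

```text
(no output)
```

View pics/top0.png

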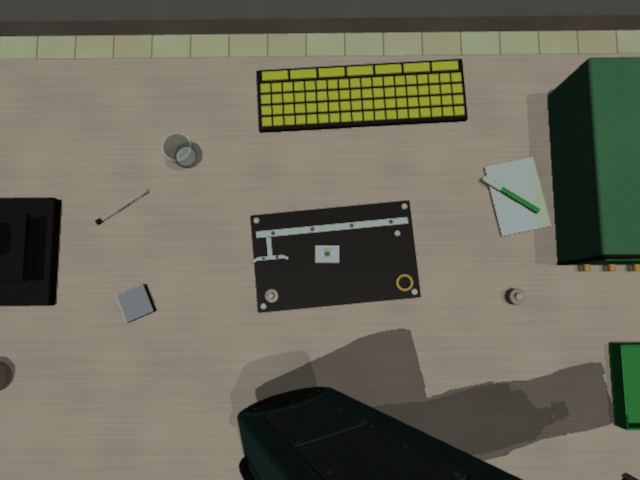

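View pics/top0c.png

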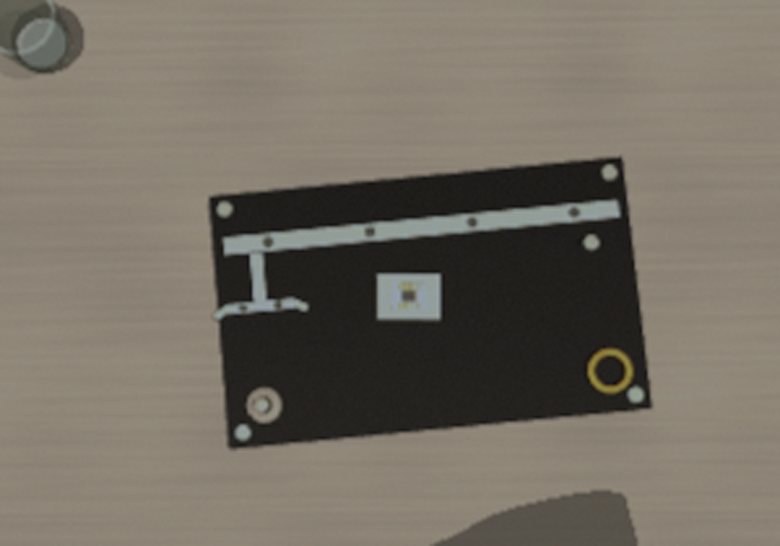

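The top view shows the pocket block at the left (+y) end (full-frame px ~(268,245)), with the pin at the right (397,233). The carrier is at (327,254), clear of the rail. The ring is on the near right corner and the thumbscrew on the near left. The networks agree with this. I'll refine the rail angle once before moving.

```bash
python3 - <<'E'
from h import *
for cam in('top','scene'):
    c=cap(cam); g=cv2.cvtColor(c['img'],cv2.COLOR_RGB2GRAY)
    for t,z in(('rail',.024),('carrier',.024)): print(cam,t,rect(c,cam,t,z))
    # fixture plate angle/centre & carrier by plain threshold in plate area
    v,u=np.mgrid[:480,:640]; p=world(c,u.ravel(),v.ravel(),.024)
    m=((abs(p[:,0]-.545)<.045)&(abs(p[:,1]+.005)<.06)).reshape(480,640)
    b=((g>100)&m).astype(np.uint8)
    n,l,s,_=cv2.connectedComponentsWithStats(b)
    for i in range(1,n):
        if s[i,4]>60:
            q=p[(l==i).ravel()][:,:2]*1000; print(cam,s[i,4],cv2.minAreaRect(q.astype(np.float32)))
E
```

```text
top rail (0.91, ((535.8344116210938, -19.983016967773438), (198.72328186035156, 327.562744140625), 5.194113731384277))
top carrier (0.73, ((538.3370361328125, -3.3779850006103516), (52.472740173339844, 36.43128204345703), 89.6544189453125))
top 143 ((585.1425170898438, 2.4317550659179688), (101.38826751708984, 8.189423561096191), 89.63561248779297)
top 417 ((539.33349609375, -4.381160736083984), (46.45646667480469, 34.4265251159668), 89.65474700927734)
scene rail (0.91, ((549.432373046875, -23.432647705078125), (205.69708251953125, 330.7124328613281), 5.506322383880615))
scene carrier (0.51, ((546.5828247070312, -8.467613220214844), (50.68376922607422, 41.88343811035156), 87.62169647216797))
scene 265 ((542.8843383789062, -6.747150421142578), (52.574256896972656, 40.25114059448242), 89.87442779541016)
```

>>> send_rows(targets="1.45 2.4 -0.6 8; 1.45 2.4 -0.6 8; 1.45 2.4 -0.6 8; 1.45 2.4 -0.6 8; 1.45 2.4 -0.6 8; 1.45 2.4 -0.6 8; 1.45 2.4 -0.6 8; 1.45 2.4 -0.6 8; 1.45 2.4 -0.6 8; 1.45 2.4 -0.6 8", hand=0.25, squeeze=40)

```text
clock: 2.7
eef_pos: [0.3445, -0.2448, 0.1882]
orientation: [0.625, 0.78, -0.0, 0.0]
force: [-0.2, 0.6, 0.8]
finger_gap: 0.0214
grip_force: 0.0
```

>>> send_rows(targets="1.46 2.35 -1.1 8.26; 1.46 2.35 -1.1 8.26; 1.46 2.35 -1.1 8.26; 1.46 2.35 -1.1 8.26; 1.46 2.35 -1.1 8.26; 1.46 2.35 -1.1 8.26; 1.46 2.35 -1.1 8.26; 1.46 2.35 -1.1 8.26; 1.46 2.35 -1.1 8.26; 1.46 2.35 -1.1 8.26; 0 0 0 0; 0 0 0 0")

```text
clock: 3.9
eef_pos: [0.4899, -0.0106, 0.0781]
orientation: [-0.042, 0.999, -0.0, -0.0]
force: [0.3, 0.1, 0.1]
finger_gap: 0.0214
grip_force: 0.0
```

```bash
python3 - <<'E'
from h import *
print(env.observe()['qpos'].round(2),env.observe()['eef_pos'],env.observe()['orientation'])
c=cap('scene'); cv2.imwrite('pics/s1.png',cv2.resize(c['img'][150:390,160:480,::-1],None,fx=2.4,fy=2.4,interpolation=cv2.INTER_CUBIC))
E
```

```text
[-0.19  0.32 -0.46  0.79 -0.   -0.27] [ 0.48988839 -0.01056365  0.07811449] [-4.23179345e-02  9.99104138e-01 -2.62943328e-05 -3.36054459e-04]
```

View pics/s1.png

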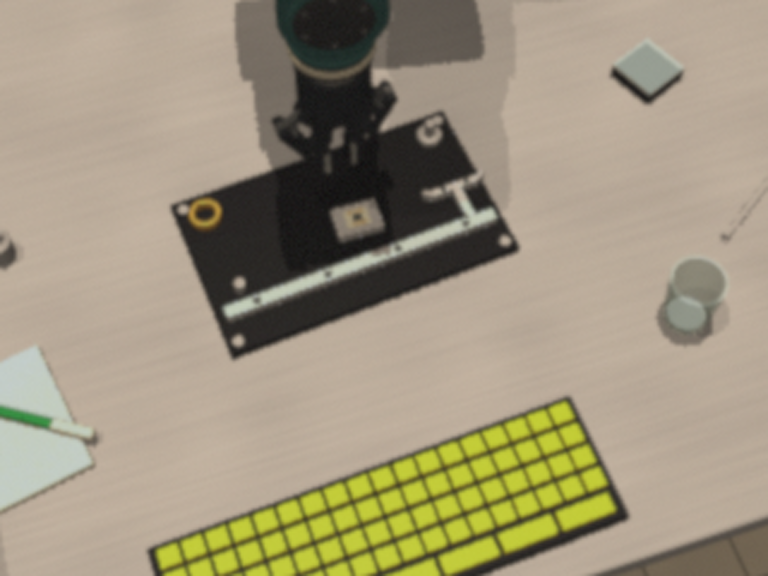

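The scene view shows the closed-down fingers above the plate, behind the carrier (crop px (340,165)), with the carrier at (357,220). The bystanders are clear. Next I lower the tool.

>>> send_rows(targets="0 0 -1 0.3; 0 0 -1 0; 0 0 -1 0; 0 0 -0.7 0; 0 0 -0.4 0; 0 0 -0.4 0; 0 0 0 0")

```text
clock: 4.65
eef_pos: [0.4899, -0.0108, 0.0329]
orientation: [-0.045, 0.999, 0.0, -0.0]
force: [0.1, 0.3, 0.6]
finger_gap: 0.0216
grip_force: 0.0
```

```bash
python3 - <<'E'
from h import *
c=cap('scene'); print(rect(c,'scene','carrier',.024), place(c,'scene','carrier'))
E
```

```text
(0.67, ((546.2616577148438, -8.230104446411133), (42.35562515258789, 51.704444885253906), 0.6637051701545715)) [(0.51, array([ 0.5436, -0.0052,  0.0132]))]
```

>>> send_rows(targets="0.4 0.035 0 0; 0.4 0.035 0 0; 0.4 0.035 0 0; 0.4 0.035 0 0; 0.4 0.035 0 0; 0.4 0.035 0 0; 0.4 0.035 0 0; 0.4 0.035 0 0; 0.3 0.03 0 0; 0.3 0.03 0 0; 0.2 0.02 0 0; 0 0 0 0")

```text
clock: 6.0
eef_pos: [0.5303, -0.0072, 0.0333]
orientation: [-0.045, 0.999, -0.0, 0.0]
force: [0.1, -0.2, 0.4]
finger_gap: 0.0213
grip_force: 0.0
```

>>> send_rows(targets="0.1 0.01 0 0; 0.1 0.01 0 0; 0.1 0.01 0 0; 0 0 0 0")

```text
clock: 6.4
eef_pos: [0.5331, -0.0069, 0.0333]
orientation: [-0.045, 0.999, 0.0, 0.0]
force: [-1.3, -0.6, -0.3]
finger_gap: 0.0213
grip_force: 0.0
```

```bash
python3 - <<'E'
from h import *
c=cap('scene'); print(rect(c,'scene','carrier',.024), place(c,'scene','carrier'))
cv2.imwrite('pics/s2.png',cv2.resize(c['img'][190:310,220:380,::-1],None,fx=4.8,fy=4.8,interpolation=cv2.INTER_CUBIC))
E
```

```text
(0.65, ((567.3914794921875, -3.2372875213623047), (41.99406051635742, 52.15562438964844), 5.732316017150879)) [(0.5, array([ 0.5627, -0.0014,  0.0165]))]
```

View pics/s2.png

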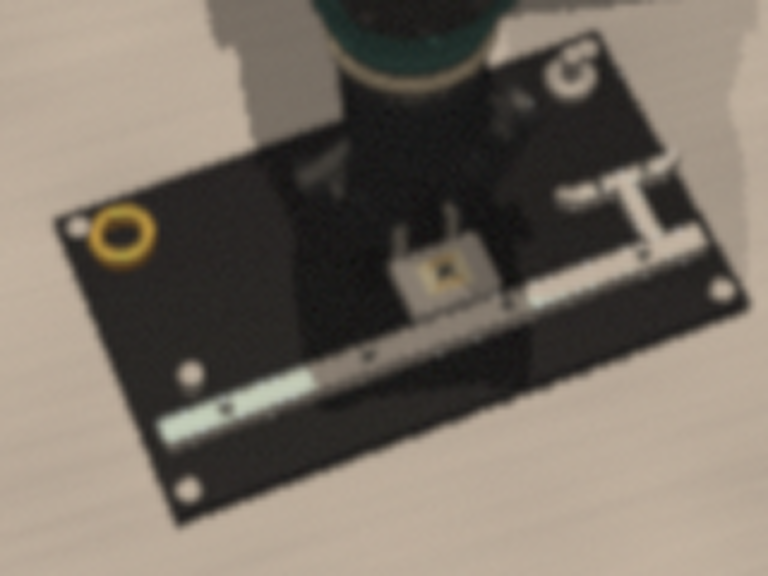

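The carrier (crop px (445,275)) is now aligned with the rail and nearly touching it. I'll creep in until the force rises.

>>> send_rows(targets="0.1 0.01 0 0; 0.1 0.01 0 0; 0 0 0 0")

```text
clock: 6.85
eef_pos: [0.5352, -0.0067, 0.0333]
orientation: [-0.045, 0.999, 0.0, 0.0]
force: [-0.2, 0.9, 0.6]
finger_gap: 0.0213
grip_force: 0.0
```

>>> send_rows(targets="0.1 0.01 0 0; 0 0 0 0")

```text
clock: 7.05
eef_pos: [0.5361, -0.0066, 0.0333]
orientation: [-0.045, 0.999, 0.0, 0.0]
force: [-0.1, -0.2, -0.1]
finger_gap: 0.0216
grip_force: 0.0
```

>>> send_rows(targets="0.1 0.01 0 0; 0 0 0 0")

```text
clock: 7.25
eef_pos: [0.5372, -0.0065, 0.0333]
orientation: [-0.045, 0.999, -0.0, 0.0]
force: [-1.3, 0.6, -0.4]
finger_gap: 0.0213
grip_force: 0.0
```

>>> send_rows(targets="0.1 0.01 0 0; 0 0 0 0")

```text
clock: 7.45
eef_pos: [0.5381, -0.0064, 0.0333]
orientation: [-0.045, 0.999, -0.0, 0.0]
force: [-0.2, -0.2, -0.4]
finger_gap: 0.021
grip_force: 0.0
```

>>> send_rows(targets="0.1 0.01 0 0; 0 0 0 0")

```text
clock: 7.65
eef_pos: [0.5392, -0.0063, 0.0333]
orientation: [-0.045, 0.999, -0.0, 0.0]
force: [-0.3, 0.8, -0.4]
finger_gap: 0.0212
grip_force: 0.0
```

>>> send_rows(targets="0.05 0.005 0 0; 0 0 0 0")

```text
clock: 7.85
eef_pos: [0.5396, -0.0063, 0.0333]
orientation: [-0.045, 0.999, 0.0, 0.0]
force: [-0.5, 0.3, -0.2]
finger_gap: 0.0213
grip_force: 0.0
```

>>> send_rows(targets="0.1 0.01 0 0; 0 0 0 0")

```text
clock: 8.05
eef_pos: [0.5398, -0.0062, 0.0331]
orientation: [-0.045, 0.999, -0.0, -0.001]
force: [-4.7, -1.8, 2.5]
finger_gap: 0.0215
grip_force: 2.5
```

>>> send_rows(targets="0.05 0.005 0 0; 0 0 0 0")

```text
clock: 8.25
eef_pos: [0.5398, -0.0062, 0.0331]
orientation: [-0.045, 0.999, -0.0, -0.001]
force: [-6.8, -1.2, 4.3]
finger_gap: 0.021
grip_force: 3.8
```

>>> send_rows(targets="0.05 0.005 0 0; 0 0 0 0")

```text
clock: 8.45
eef_pos: [0.5399, -0.0061, 0.033]
orientation: [-0.045, 0.999, -0.0, -0.002]
force: [-9.2, -2.7, 6.6]
finger_gap: 0.021
grip_force: 5.0
```

```bash
python3 - <<'E'
from h import *
c=cap('scene'); print(rect(c,'scene','carrier',.024))
cv2.imwrite('pics/s3.png',cv2.resize(c['img'][210:290,240:360,::-1],None,fx=6.4,fy=6.4,interpolation=cv2.INTER_CUBIC))
E
```

```text
(0.74, ((570.5875244140625, -2.749086380004883), (38.527122497558594, 54.36458206176758), 3.3421778678894043))
```

View pics/s3.png

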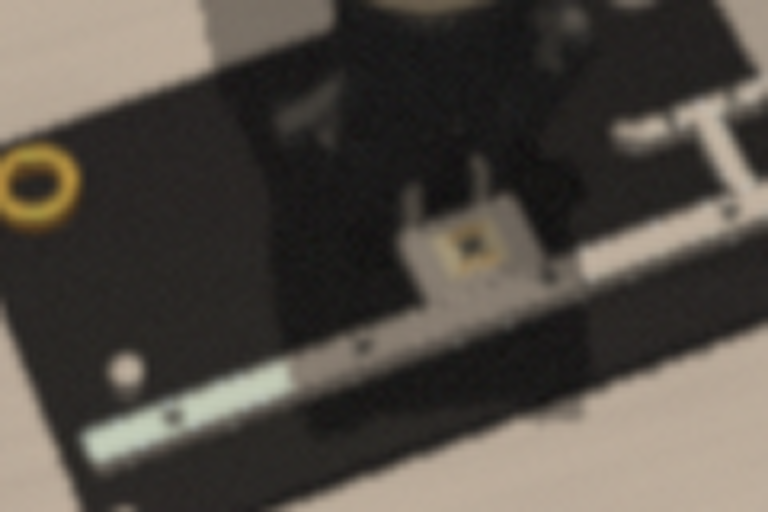

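The carrier sits flush along the rail, with no gap at crop px (425–560, 290). Force is 9 N. I'll back off, close the fingers and go round to its −y end.

>>> send_rows(targets="-0.3 -0.03 0 0; -0.6 -0.05 0 0; -0.6 -0.05 0 0; 0 0 0 0; 0 -1 0 0; 0 -1 0 0; 0 -1 0 0; 0 -1 0 0; 0 -0.75 0 0; 0 0 0 0; 1 0 0 0; 1 0 0 0; 1 0 0 0; 1 0 0 0; 0.4 0 0 0; 0 0 0 0; 0 0 0 0", hand=0)

```text
clock: 10.25
eef_pos: [0.5702, -0.0547, 0.0331]
orientation: [-0.045, 0.999, 0.0, -0.0]
force: [-0.3, 0.3, -0.2]
finger_gap: -0.0001
grip_force: 0.0
```

```bash
python3 - <<'E'
from h import *
c=cap('scene'); print(rect(c,'scene','carrier',.024),place(c,'scene','carrier'))
cv2.imwrite('pics/s4.png',cv2.resize(c['img'][210:290,240:360,::-1],None,fx=6.4,fy=6.4,interpolation=cv2.INTER_CUBIC))
E
```

```text
(0.54, ((570.7300415039062, -4.749042510986328), (35.08919143676758, 51.819725036621094), 8.380760192871094)) [(0.81, array([ 0.5683, -0.0022,  0.013 ])), (0.6, array([ 0.5354, -0.0216, -0.0038]))]
```

View pics/s4.png

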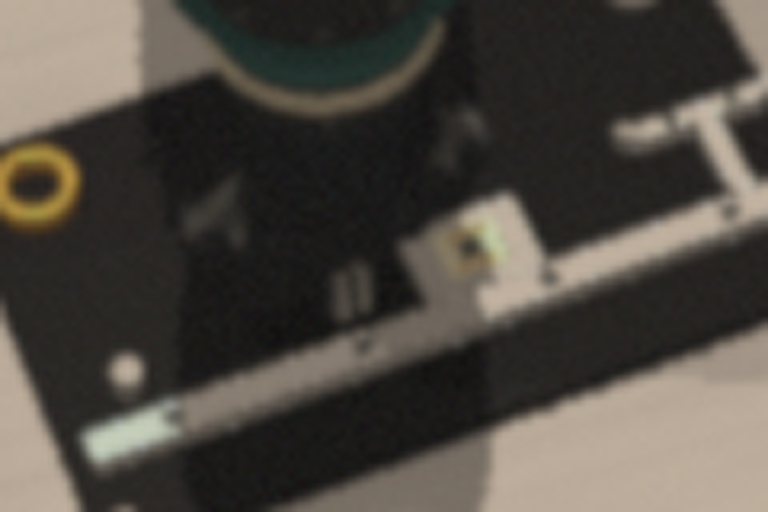

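The closed fingers (crop px (352,290)) are about 14 mm from the carrier's end face, and the carrier is still flush. I'll push along the rail with a slight bias towards it.

>>> send_rows(targets="-0.04 0.4 0 0; -0.04 0.4 0 0; -0.04 0.4 0 0; -0.02 0.3 0 0; -0.02 0.3 0 0; -0.02 0.3 0 0; -0.02 0.3 0 0; -0.02 0.3 0 0; -0.02 0.3 0 0; -0.02 0.3 0 0; -0.02 0.3 0 0; -0.02 0.3 0 0; -0.02 0.3 0 0; 0 0 0 0")

```text
clock: 11.8
eef_pos: [0.5673, -0.0124, 0.0333]
orientation: [-0.045, 0.999, 0.0, 0.0]
force: [0.3, -0.4, -0.4]
finger_gap: -0.0001
grip_force: 0.0
```

```bash
python3 - <<'E'
from h import *
c=cap('scene'); print(rect(c,'scene','carrier',.024),place(c,'scene','carrier'))
cv2.imwrite('pics/s5.png',cv2.resize(c['img'][200:280,260:380,::-1],None,fx=6.4,fy=6.4,interpolation=cv2.INTER_CUBIC))
E
```

```text
(0.66, ((568.89111328125, 23.00986099243164), (37.45172882080078, 53.11133575439453), 6.804324150085449)) [(0.77, array([0.5684, 0.0279, 0.0137])), (0.52, array([ 0.5403, -0.0227, -0.0008]))]
```

View pics/s5.png

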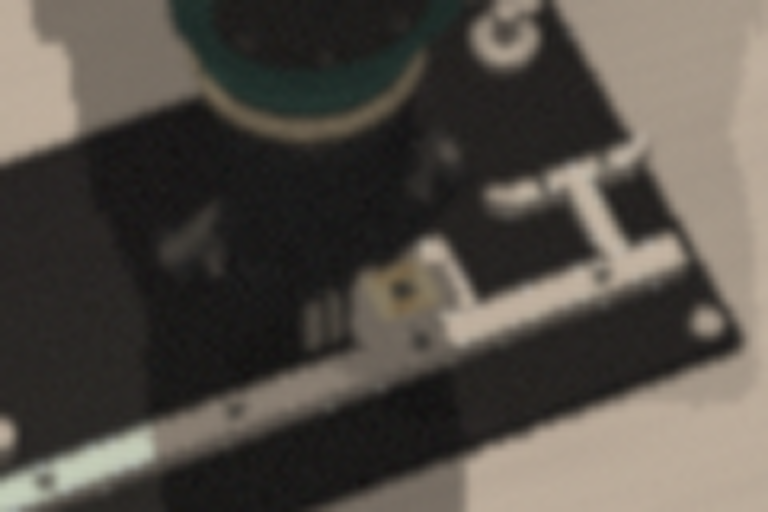

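The carrier (crop px (405,295)) is moving along flush to the rail with the fingers behind it. I'll continue to just short of home.

>>> send_rows(targets="-0.02 0.3 0 0; -0.02 0.3 0 0; -0.02 0.3 0 0; -0.02 0.3 0 0; -0.02 0.3 0 0; -0.02 0.3 0 0; -0.02 0.3 0 0; -0.02 0.3 0 0; -0.02 0.3 0 0; -0.02 0.3 0 0; -0.02 0.3 0 0; -0.02 0.3 0 0; -0.02 0.3 0 0; -0.02 0.3 0 0; -0.02 0.3 0 0; 0 0 0 0")

```text
clock: 13.55
eef_pos: [0.5643, 0.0326, 0.0333]
orientation: [-0.045, 0.999, 0.0, 0.0]
force: [0.0, -0.0, 0.1]
finger_gap: -0.0001
grip_force: 0.0
```

```bash
python3 - <<'E'
from h import *
c=cap('scene'); print(rect(c,'scene','carrier',.024),place(c,'scene','carrier'))
cv2.imwrite('pics/s6.png',cv2.resize(c['img'][200:280,290:410,::-1],None,fx=6.4,fy=6.4,interpolation=cv2.INTER_CUBIC))
E
```

```text
(0.69, ((567.7003173828125, 67.94181823730469), (31.574052810668945, 51.16401672363281), 11.969544410705566)) [(0.72, array([0.5626, 0.0695, 0.0119]))]
```

View pics/s6.png

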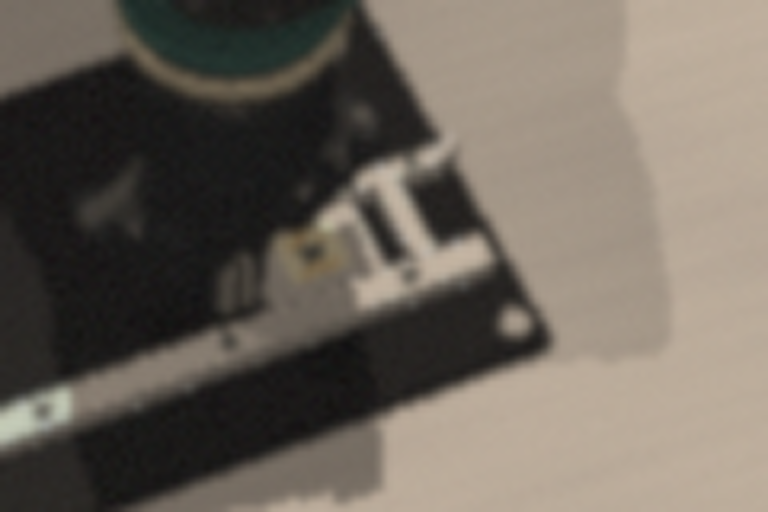

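The carrier (crop px (315,265)) has entered the pocket mouth and is flush. About 10–12 mm remains to the end wall (~(385,235)). I'll creep home while watching the force.

>>> send_rows(targets="-0.01 0.2 0 0; -0.01 0.2 0 0; -0.01 0.2 0 0; -0.01 0.2 0 0; 0 0 0 0")

```text
clock: 14.2
eef_pos: [0.5639, 0.0404, 0.0333]
orientation: [-0.045, 0.999, 0.0, -0.0]
force: [-0.4, 0.3, -0.1]
finger_gap: -0.0001
grip_force: 0.0
```

>>> send_rows(targets="-0.01 0.1 0 0; 0 0 0 0")

```text
clock: 14.4
eef_pos: [0.5638, 0.0412, 0.0333]
orientation: [-0.045, 0.999, 0.0, 0.0]
force: [-0.4, -0.0, 0.0]
finger_gap: -0.0001
grip_force: 0.0
```

>>> send_rows(targets="-0.01 0.1 0 0; 0 0 0 0")

```text
clock: 14.6
eef_pos: [0.5637, 0.0422, 0.0333]
orientation: [-0.045, 0.999, 0.0, -0.0]
force: [-0.2, -0.4, 0.6]
finger_gap: 0.0005
grip_force: 0.0
```

>>> send_rows(targets="-0.01 0.1 0 0; 0 0 0 0")

```text
clock: 14.8
eef_pos: [0.5636, 0.0432, 0.0333]
orientation: [-0.045, 0.999, 0.0, 0.0]
force: [1.1, -1.0, -0.0]
finger_gap: 0.0003
grip_force: 0.0
```

>>> send_rows(targets="-0.01 0.1 0 0; 0 0 0 0")

```text
clock: 15.0
eef_pos: [0.5635, 0.0442, 0.0333]
orientation: [-0.045, 0.999, 0.0, 0.0]
force: [0.1, 0.2, 0.4]
finger_gap: 0.0002
grip_force: 0.0
```

>>> send_rows(targets="-0.01 0.1 0 0; 0 0 0 0")

```text
clock: 15.2
eef_pos: [0.5635, 0.045, 0.0333]
orientation: [-0.045, 0.999, -0.0, 0.0]
force: [0.7, -1.7, -0.7]
finger_gap: 0.0
grip_force: 0.8
```

>>> send_rows(targets="-0.01 0.1 0 0; 0 0 0 0")

```text
clock: 15.4
eef_pos: [0.5634, 0.0454, 0.0333]
orientation: [-0.045, 0.999, -0.001, 0.0]
force: [0.3, -6.9, -0.4]
finger_gap: -0.0002
grip_force: 3.4
```

>>> send_rows(targets="-0.01 0.1 0 0; 0 0 0 0")

```text
clock: 15.6
eef_pos: [0.5635, 0.0457, 0.0334]
orientation: [-0.045, 0.999, -0.002, 0.0]
force: [-0.3, -12.4, 0.7]
finger_gap: 0.0001
grip_force: 6.0
```

The force has risen to 12 N at the expected position. I'll back away along the rail, lift and check.

>>> send_rows(targets="0.02 -0.2 0 0; 0.04 -0.5 0 0; 0.1 -1 0 0; -0.5 -1 0 0; -1 0 1 0; 0 0 3 0; -1 -1 3 0; -2 -2 3 0; -4 -2 2 0; -4 -2 0 0; -4 -2 0 0; 0 0 0 0; 0 0 0 0")

```text
clock: 16.9
eef_pos: [0.3989, -0.07, 0.154]
orientation: [-0.044, 0.999, -0.0, 0.001]
force: [0.4, -0.7, -0.1]
finger_gap: -0.0003
grip_force: 0.0
```

```bash
python3 - <<'E'
from h import *
c=cap('scene'); print(rect(c,'scene','carrier',.024))
cv2.imwrite('pics/s7.png',cv2.resize(c['img'][190:290,270:400,::-1],None,fx=6,fy=6,interpolation=cv2.INTER_CUBIC))
for t in('carrier','pocket','lens_ring','thumbscrew'): print(t,place(c,'scene',t))
E
```

```text
(0.63, ((561.2195434570312, 78.84770965576172), (40.93465805053711, 53.23569869995117), 3.070053815841675))
carrier [(0.57, array([0.562 , 0.0824, 0.0127]))]
pocket [(0.71, array([0.5607, 0.1115, 0.0126]))]
lens_ring [(0.59, array([ 0.4864, -0.1599,  0.0116]))]
thumbscrew [(0.53, array([0.4576, 0.1073, 0.0117]))]
```

View pics/s7.png

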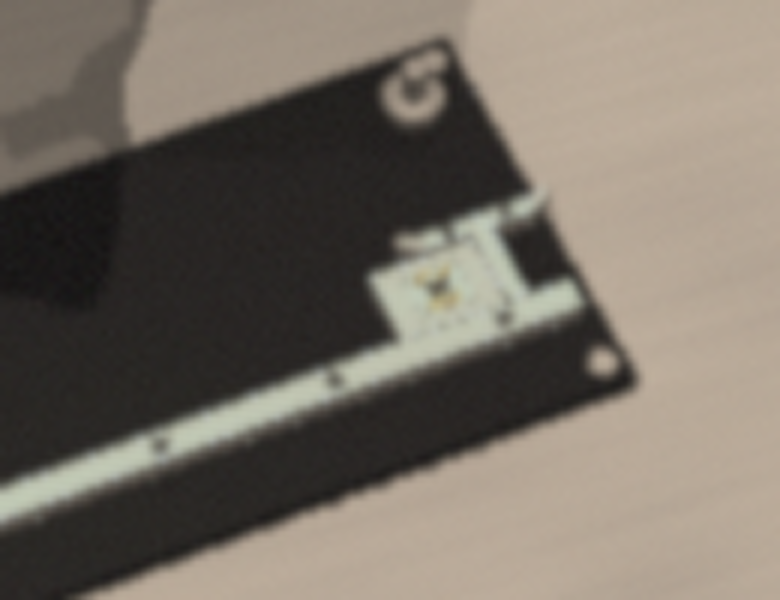

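The carrier (crop px (440,290)) is in the pocket, against both the rail and the end wall (~(500,270)). The networks put it 29 mm from the pocket origin against 30 mm nominal, within their error. The ring and thumbscrew are undisturbed, so I'm handing in.

```bash
python3 -c "
from plant import env
print(env.job_done())"
```

```text
the job is handed in; nothing more can be done
None
```

The carrier was pushed flush to the rail, slid along it into the pocket until it stopped against the end wall, and the job was handed in at about 17 s; peak measured push force was about 12 N, and the ring and thumbscrew stayed put.

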